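# Jack up the hinged heater deck and hold it

### The job

Pull the plug-in card straight up out of the slotted holder on the hinged deck by its top rail and set it down inside the largest clear open tub on the bench, without dropping it in. Then set the lever jack on the bench with its saddle centred under the lift pad beneath the deck's tongue, pump the handle once fully down and let it come all the way back up to bed the saddle in, then press the handle fully down again and finish while still holding it down, so that the jack alone keeps the deck raised. Leave the small jars, carton and tape roll where they are.

Things in the scene. Friction and masses are not known exactly. Their poses are not given: they have to be found in the camera images.
- deck_stand: Fixed stand of the hinged deck, origin at bench level, z up, +x from the lift tongue to the hinge. Foot plate x -60 to +90, y -80 to +80 mm, 6 thick. Aluminium deck plate x -75 to +71, y -75 to +75, z 67 to 75 when down; on it the card holder (at y = -40) and a blue heater box (y +11 to +73, top at z 131). Lift tongue on the -x edge: 44 wide, 8 thick, tip at x = -122; open below to -x.
- deck (a joint): Deck hinge (axis along the stand's y at x = +82, z 71 mm): 0 = lying on its rest posts, grows as the tongue rises (rad, 187 mm from hinge to lift pad); falls back by its own weight (0.75 kg with heater). A full stroke of the jack under the pad brings it to about 0.09.
- lift_pad (a point): Marked lift point: centre of the underside of the round rubber lift pad (28 mm across) below the tongue, 61 mm above the bench when the deck is down, at stand x = -105, y = 0; a small steel stud on top of the tongue stands right over it.
- card: Loose green circuit card, 90 mm wide (its x), 4 mm thick (its y), 95 mm tall (its z); origin at the middle of the lower edge. At the start it stands in the holder, lower edge 79 mm above the bench, its x along the stand's x. 60 g.
- card_rail (a point): Centre of the aluminium stiffener rail along the card's top edge: 62 mm long, 9 mm thick, 16 mm tall, ending flush with the card's top 8 mm above this point. Grip it here across the thickness.
- card_mid (a point): Centre of the card, 47.5 mm above its lower edge.
- tub: Fixed clear plastic open tub, the largest of those on the bench, with odd bits in it, origin at the centre of its underside, z up. Inside 108 mm (x) by 154 mm (y) clear, floor 6 mm up, rim 66 mm above the bench (outside 140 x 190 mm). The card lies or leans in it.
- jack: Loose grey lever jack, 0.55 to 0.75 kg, origin on its underside, +x towards the saddle, z up. Base plate x -90 to +80 mm, 60 wide, 8 thick. Two side plates x -65 to +15, outer faces at y -18 and +18, up to z 55: grip across them to carry it. Saddle at x = +60.
- jack_grip (a point): Point between the jack's side plates to grip at: jack x = -30, 40 mm up.
- saddle_top (a point): Centre of the top of the jack's saddle, a flat steel disc 36 mm across; 56 mm above the jack's underside when down, 78 mm after a full stroke.
- jack_handle (a joint): Jack handle on a pivot at jack x = +10, z 45 mm: 0 = up (sloping up towards -x at 0.40 rad), 0.45 = stop, fully down. A spring returns it up (and the saddle down) when let go. Saddle rises 50 mm per rad. Pressing at the pad takes 3 N at the top, 5 to 8 N at the bottom under load, more only at the stop.
- handle_pad (a point): Middle of the upper face of the rubber press pad (36 x 40 mm) at the handle's end, 110 mm from the pivot, about 94 mm above the bench when up and 45 mm when fully down; it moves 9 mm away from the saddle on the way down.
- flux_jar_b: Bystander, loose: small white screw-lid jar, 36 mm across, 39 mm tall; origin on its underside. Leave it alone.
- tape_roll: Bystander, loose: roll of masking tape lying flat, 100 mm across, 25 mm tall; origin on its underside. Leave it alone.
- parts_carton: Bystander, loose: small carton 34 x 52 x 14 mm; origin on its underside. Leave it alone.
- ball_jar: Bystander, loose: tiny jar with a screw lid, 20 mm across, 25 mm tall; origin on its underside. Leave it alone.
- card_slot (a point): Foot of the slotted card holder, where the card's lower edge rests (stand x 0, y -40 mm, z 79 mm). Two black grooved posts at 47 mm either side along the stand's x, up to z 120 mm; grooves 7 mm wide hold the card's upright edges over 41 mm of height.

How it is judged:
By the outcome, as a careful person would: the job done as asked, in the order asked, and still so for the second after the job is handed in, while the arm keeps its last pose, push and grip.
It also fails if it takes over 69 s, if anything falls off the work surface, if the arm or the gripper's body presses on something with over 40 N, if the wrist force passes 120 N, or if a joint passes its speed limit or range.

### The arm

A 6-joint arm with a two-finger parallel gripper is mounted at the origin on a cart in front of the work surface, level with it; the furniture and walls round the work are solid. World frame = base frame: x ahead of the robot, y to its left, z up, the work surface at z = 0. Lengths are in mm, angles in rad, forces in N, time in s.
With the tool pointing down it reaches from about 300 to 775 mm from the base axis. Payload 14.6 kg.
Tool frame: the origin (TCP) lies midway between the tips of the shut fingers; the grasp point (between the pads) lies 19 mm behind it; z points along the fingers, y is the line along which they close (so a half turn about z gives the same grasp; the last joint's range is limited). The gripper opens to 94 mm and grips with 3 to 60 N. Pads are 16 mm wide; open, the fingers measure 119 mm over their backs; the gripper's body (75 mm by 177 mm) begins 78 mm behind the grasp point.
Start: joints at [1.178, 0.3, 1.521, -0, 1.321, -0.067], TCP at [176.034, 521.058, 205.446] pointing down, gripper open.
Joint ranges: [-3.03, 3.03], [-0.79, 2.21], [0.23, 2.52], [-1.04, 4.18], [0, 3.07], [-2.55, 2.55]. Speed limits (rad/s): [2.22, 2.22, 2.57, 3.14, 3.14, 3.14].

### API

Orientations are given as [roll, pitch, yaw] about the fixed x, y, z axes, in that order (R = Rz(yaw) Ry(pitch) Rx(roll)).
In Python, from cell import manip gives the robot as it stands.
- The arm moves only by the shell command python3 -m creep 'ROWS' [OPENING] [FORCE]. ROWS is text: rows parted by semicolons, each of 6 numbers parted by spaces: the shift along the tool's x, y, z normalised to -1 to 1, where 1 is 4 cm, then the turn, a rotation vector about the tool's x, y, z normalised to -1 to 1, where 1 is pi rad. In form: dx dy dz ax ay az; .... A call has 1 to 20 rows; each row shifts and turns the commanded pose from where the row before left it, along the tool's axes as they then stand; what a row does not reach is not made up. A row lasts 1/8 s, in which the tool goes at most 62.5 mm and 10.7 degrees, less where a joint would pass 70% of its speed; a pose out of reach is approached as far as the arm can. A call with a number of a shift or a turn outside -1 to 1 is refused whole. A call with a gripper value outside its range is refused whole. OPENING is the closure, from 0 (fully open) to 1 (shut), set as the call begins (- or left out, the last holds). The fingers move at their own pace and stop on an object; FORCE is the grip in N (left out, the last holds). Time passes only in rows, so rows that do not move let the fingers close. It gives the time, the measured TCP pose, the force, the opening and the grip force at its end, in the units of the state.
- manip.read_state(): the state, without advancing time (a new reading comes with each control period).
- manip.camera(name): name is "scene" or "top" or "wrist"; returns a dict with "color" (420x560x3 uint8, red, green, blue), "range_z" (420x560 float32, mm along the optical axis (not along the pixel's ray), 0 where there is no reading), "camera_matrix" (3x3 intrinsics, pixels), "T" (4x4, takes a point from camera to world coordinates). Camera axes: x right, y down, z forward; pixel columns grow to the right and rows downward; lengths in mm; the calibration is good to about 2 mm. A picture is of the moment at which its call begins.
- manip.sign_off(): hands the job in; it is judged then, once.
The state is a dict: "clock": time; "joints": joint angles; "qd": joint speeds; "effort": joint torques, N m; "eef_pos": TCP position; "eef_rot": TCP orientation; "wrist_force": force on the tool from outside, world axes, zero at the start; "moment": the same for the moment, N m; "finger_gap": finger opening in mm; "finger_force": force on a finger pad.
Only numpy, scipy, OpenCV 4.12 (cv2) and the standard library are available. Lean on these libraries where they do the work, as an engineer would, in place of code of your own. Each camera call takes 0.05 s, during which the arm holds its last target. There are 200 camera calls.

## Working session

There is one attempt and no reset: what is moved stays moved. The work goes in short steps, Python scripts to look and compute and a shell command to move; the robot and the scene stay as the last step left them, time stands still between calls to the robot, and variables do not carry over. Pictures are saved under pics/ and viewed, at most 10 in all, crops included, and the job is handed in when it is done.

```bash
mkdir -p pics; ls; cat > h.py <<'E'
import numpy as np,cv2
from cell import manip
def snap(n,f):
    c=manip.camera(n); cv2.imwrite(f'pics/{f}.png',c['color'][:,:,::-1]); np.savez(f'{f}.npz',**c); return c
def pts(c):
    z=c['range_z'];K=c['camera_matrix'];v,u=np.indices(z.shape)
    P=np.stack([(u-K[0,2])*z/K[0,0],(v-K[1,2])*z/K[1,1],z],-1)
    return P@c['T'][:3,:3].T+c['T'][:3,3]
E
python3 - <<'E'
from h import *
for n in('top','scene'):
    c=snap(n,n+'0'); print(n,c['T'].round(2).tolist(),c['camera_matrix'].tolist())
a=cv2.imread('pics/top0.png')
print(manip.read_state())
E
```

```text
pics
top [[0.09, -0.97, 0.22, 240.33], [-1.0, -0.08, 0.02, -66.87], [-0.0, -0.22, -0.97, 1577.77], [0.0, 0.0, 0.0, 1.0]] [[525.4994631781959, 0.0, 284.5076929070496], [0.0, 525.4994631781959, 212.7995992083092], [0.0, 0.0, 1.0]]
scene [[-0.88, -0.3, 0.36, 131.84], [-0.47, 0.58, -0.66, 754.64], [-0.01, -0.75, -0.66, 912.06], [0.0, 0.0, 0.0, 1.0]] [[484.05652387980024, 0.0, 286.010710071304], [0.0, 484.05652387980024, 214.65121471624107], [0.0, 0.0, 1.0]]
{'clock': 0.1, 'joints': array([ 1.17837258e+00,  3.00417512e-01,  1.52150385e+00, -2.03706489e-05,
        1.32065497e+00, -6.66051252e-02]), 'qd': array([-0.0004034 , -0.0021116 , -0.00031683,  0.00044725,  0.0016958 ,
       -0.00149191]), 'effort': array([-5.05024018e-04, -5.32645833e+01, -3.53282225e+01,  7.08885561e-02,
        2.35523534e-02, -9.07132085e-05]), 'eef_pos': array([175.97340665, 520.85850969, 204.9483824 ]), 'eef_rot': array([-3.14060984e+00, -4.57816326e-05,  2.81577906e+00]), 'wrist_force': array([-0.69386639,  0.78013451,  0.90506045]), 'moment': array([-0.01256543,  0.02575683, -0.05331458]), 'finger_force': 0.0, 'finger_gap': 94.22216622348563}
```

View pics/top0.png

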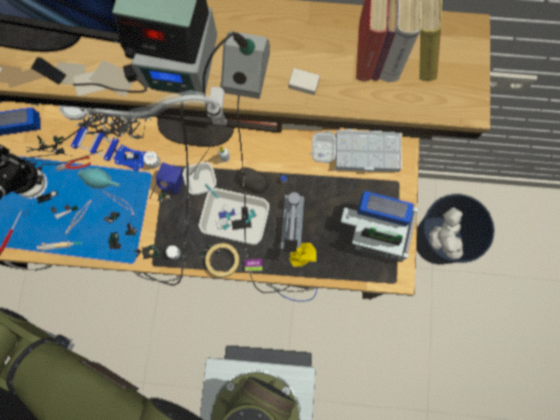

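View pics/scene0.png

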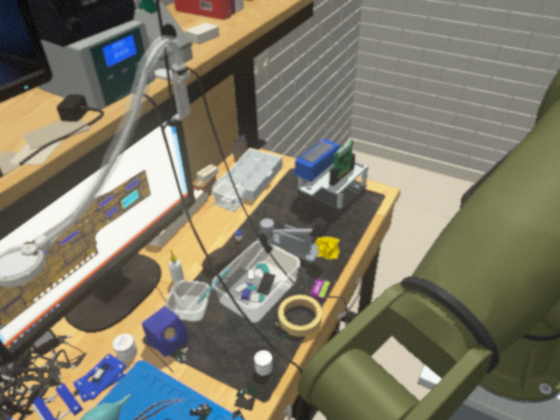

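The top view shows the tub at about (235,215), the jack at (292,220), the deck with card at (378,235), the tape roll at (222,260) and the carton at (253,265). I'll zoom in and measure from depth.

```bash
python3 - <<'E'
from h import *
c=dict(np.load('top0.npz'));P=pts(c)
a=c['color'][150:290,190:430,::-1]; cv2.imwrite('pics/crop1.png',cv2.resize(a,None,fx=3.3,fy=3.3,interpolation=cv2.INTER_CUBIC))
# metric height map of combined views
H=np.zeros((300,400))
for n in('top0','scene0'):
    p=pts(dict(np.load(n+'.npz'))).reshape(-1,3);print(n,np.nanmedian(p[(abs(p[:,2])<15)&(p[:,0]>250)&(p[:,0]<700)][:,2]))
for u,v,n in((235,238,'tubfront'),(376,237,'card'),(388,207,'heater'),(293,222,'jack'),(295,200,'saddle?'),(289,245,'hpad?'),(348,217,'tongue'),(300,255,'yellow'),(222,260,'tape')):
    print(n,P[v,u].round(0))
g=P[120:280,180:430]
h=np.clip(g[...,2],-20,180);im=cv2.applyColorMap(((h+20)/200*255).astype(np.uint8),cv2.COLORMAP_JET)
cv2.imwrite('pics/hm.png',cv2.resize(im,None,fx=3.2,fy=3.2,interpolation=cv2.INTER_NEAREST))
E
```

```text
top0 1.5028974288609334
scene0 0.007271857119462766
tubfront [497. 104.  63.]
card [ 531. -303.   84.]
heater [ 610. -325.  133.]
jack [559. -61.  63.]
saddle? [628. -61.  57.]
hpad? [485. -55.  92.]
tongue [ 584. -220.   78.]
yellow [471. -90.   7.]
tape [437. 143.   3.]
```

View pics/crop1.png

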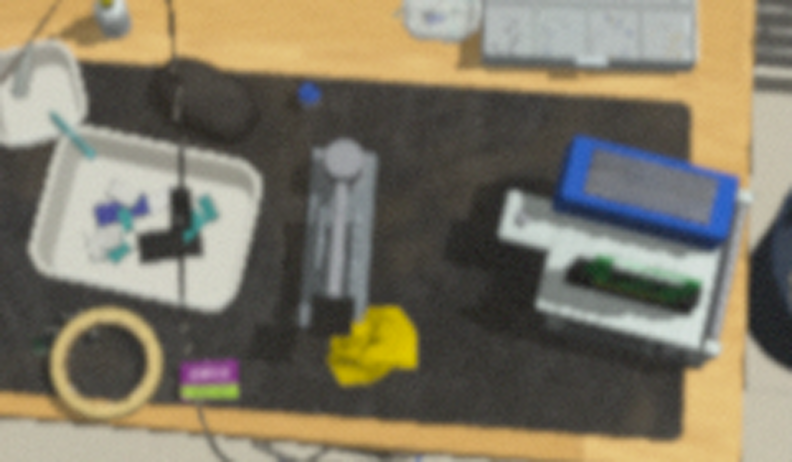

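View pics/hm.png

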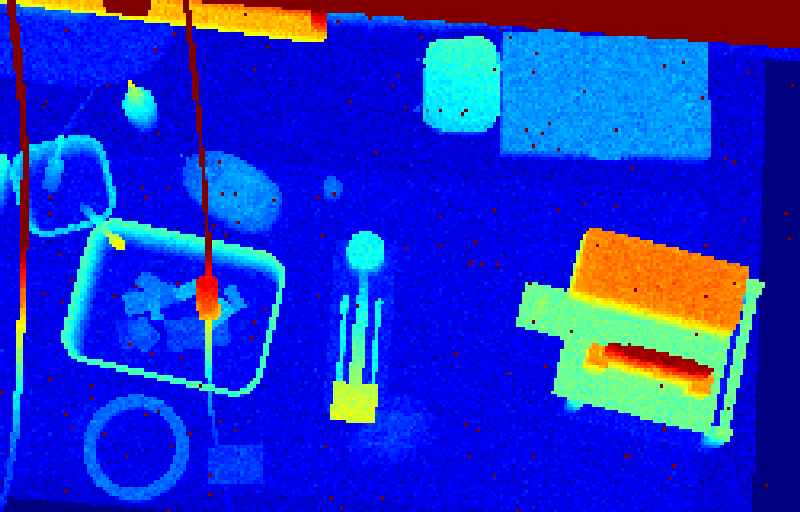

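```bash
python3 - <<'E'
from h import *
c=dict(np.load('top0.npz'));P=pts(c);s=dict(np.load('scene0.npz'));Q=pts(s)
V,U=np.indices(P.shape[:2])
def sel(P,lo,hi,zl,zh):return (P[...,0]>lo[0])&(P[...,0]<hi[0])&(P[...,1]>lo[1])&(P[...,1]<hi[1])&(P[...,2]>zl)&(P[...,2]<zh)
def rect(n,p):
    r=cv2.minAreaRect(p[:,:2].astype(np.float32)); print(n,len(p),'c',np.round(r[0],1),'sz',np.round(r[1],1),'ang',round(r[2],1),'z',np.median(p[:,2]).round(1))
for nm,X in(('top',P),('scene',Q)):
    print(nm)
    rect('rail',X[sel(X,(480,-400),(620,-230),155,185)])
    rect('heater',X[sel(X,(520,-420),(700,-220),125,140)])
    rect('deck',X[sel(X,(450,-420),(700,-170),70,86)])
    rect('saddle',X[sel(X,(600,-100),(680,-20),50,68)])
    rect('hpad',X[sel(X,(440,-100),(520,-20),85,100)])
    rect('sideplates',X[sel(X,(500,-110),(610,-10),48,75)])
    rect('jackbase',X[sel(X,(560,-110),(700,0),5,14)])
    rect('tubrim',X[sel(X,(440,10),(660,250),55,72)])
    m=sel(X,(300,-60),(640,400),85,1000); 
# cable
    p=X[m]; p=p[np.argsort(p[:,2])]; print(len(p)); print(p[::max(1,len(p)//25)].round(0).tolist())
    rect('tape',X[sel(X,(380,90),(500,220),18,32)]);rect('yellow',X[sel(X,(400,-140),(510,-60),5,40)])
    rect('mouse',X[sel(X,(600,20),(720,130),5,40)])
E
```

```text
top
rail 127 c [ 532.  -314.7] sz [88. 11.] ang 80.4 z 174.3
heater 1031 c [ 583.  -316.9] sz [145.6 120.4] ang 80.6 z 130.8
deck 1525 c [ 572.6 -305.5] sz [209.5 152.6] ang 80.9 z 76.8
saddle 109 c [634.4 -57.3] sz [33.4 35.1] ang 70.4 z 57.1
hpad 154 c [491.3 -58.3] sz [39.8 48.4] ang 88.8 z 93.9
sideplates 173 c [554.  -57.3] sz [88.1 36.6] ang 1.9 z 58.3
jackbase 419 c [629.  -54.5] sz [139.3 107.6] ang 1.5 z 8.4
tubrim 464 c [549.3 131.3] sz [219.4 174.4] ang 82.9 z 66.2
452
[[504.0, -59.0, 85.0], [494.0, -51.0, 89.0], [481.0, -38.0, 92.0], [467.0, -54.0, 93.0], [616.0, 170.0, 95.0], [470.0, -56.0, 96.0], [470.0, -59.0, 98.0], [474.0, -42.0, 101.0], [611.0, 162.0, 107.0], [547.0, 79.0, 118.0], [553.0, 87.0, 128.0], [555.0, 73.0, 135.0], [553.0, 77.0, 143.0], [558.0, 241.0, 149.0], [560.0, 72.0, 153.0], [564.0, 83.0, 157.0], [566.0, 236.0, 164.0], [592.0, 76.0, 175.0], [586.0, 231.0, 190.0], [596.0, 232.0, 204.0], [601.0, 231.0, 216.0], [619.0, 227.0, 234.0], [619.0, 79.0, 245.0], [629.0, 223.0, 263.0], [639.0, 226.0, 284.0], [637.0, 78.0, 310.0]]
tape 353 c [437.  140.8] sz [96.
[... 681 characters left out ...]
2.0, 92.0], [470.0, -41.0, 94.0], [515.0, 248.0, 96.0], [472.0, -45.0, 99.0], [526.0, 249.0, 105.0], [545.0, 89.0, 117.0], [538.0, 246.0, 123.0], [543.0, 246.0, 131.0], [551.0, 244.0, 137.0], [553.0, 86.0, 143.0], [563.0, 86.0, 148.0], [568.0, 77.0, 153.0], [562.0, 79.0, 158.0], [577.0, 238.0, 170.0], [579.0, 237.0, 183.0], [596.0, 79.0, 196.0], [597.0, 234.0, 209.0], [603.0, 230.0, 220.0], [610.0, 81.0, 232.0], [619.0, 78.0, 244.0], [623.0, 78.0, 257.0], [632.0, 223.0, 270.0], [632.0, 226.0, 283.0], [637.0, 80.0, 299.0]]
tape 621 c [442.8 141.9] sz [100.  114.7] ang 89.4 z 23.9
yellow 366 c [475.3 -96.7] sz [71.6 68.5] ang 88.5 z 9.7
mouse 997 c [660.1  76.3] sz [119.8 106.9] ang 0.1 z 27.2
```

```bash
python3 - <<'E'
from h import *
c=dict(np.load('top0.npz'));P=pts(c)
m=(P[...,0]>440)&(P[...,0]<660)&(P[...,1]>20)&(P[...,1]<245)&(P[...,2]>60)&(P[...,2]<71)
lab=cv2.connectedComponentsWithStats(m.astype(np.uint8),connectivity=8)
k=1+np.argmax(lab[2][1:,4]);p=P[lab[1]==k]
r=cv2.minAreaRect(p[:,:2].astype(np.float32));print(r,cv2.boxPoints(r).round(0).tolist())
# floor map in tub frame : l along long axis dir e1 (82.8deg), s along short e2
a=np.radians(82.8);e1=np.array([np.cos(a),np.sin(a)]);e2=np.array([np.sin(a),-np.cos(a)])
o=np.array(r[0]);
d=P[...,:2]-o;l=d@e1;s=d@e2
print('cols: long -75..75 (=+y), rows short +50(far)..-50')
for ss in range(50,-55,-10):
    print(ss,[int(np.median(P[...,2][(abs(l-ll)<5)&(abs(s-ss)<5)])) if ((abs(l-ll)<5)&(abs(s-ss)<5)).any() else None for ll in range(-75,80,10)])
E
```

```text
((504.43170166015625, 79.57991027832031), (59.952110290527344, 151.73049926757812), 23.55092430114746) [[447.0, 137.0], [507.0, -2.0], [562.0, 22.0], [502.0, 161.0]]
cols: long -75..75 (=+y), rows short +50(far)..-50
50 [2, 0, 0, 5, 4, 6, 4, 116, 46, 139, 19, 17, 20, 16, 34, 22]
40 [2, 1, 0, 6, 6, 4, 4, 21, 116, 19, 16, 16, 16, 1, 21, 24]
30 [1, 0, 4, 32, 4, 5, 4, 3, 84, 7, 14, 17, 14, 6, 18, 24]
20 [1, 0, 0, 6, 4, 4, 4, 2, 75, 6, 3, 5, 4, 6, 18, 16]
10 [1, 1, 4, 4, 2, 5, 1, 6, 33, 3, 4, 1, 3, 2, 3, 4]
0 [2, 0, 1, 6, 2, 5, 2, 40, 6, 6, 4, 3, 7, 6, 3, 5]
-10 [0, 1, 2, 2, 5, 4, 4, 48, 2, 5, 2, 5, 4, 4, 3, 1]
-20 [0, 1, 3, 0, 0, 0, 0, 6, 5, 0, 1, 1, -1, 0, 4, 1]
-30 [0, 2, 1, 0, 0, 1, -1, 1, 3, 1, 0, 22, 27, 24, 27, 24]
-40 [1, -3, 2, 0, 0, 2, 2, 0, 0, 1, 24, 22, 4, 4, 5, 23]
-50 [-1, 2, 10, 7, 2, 1, 3, -1, -1, 25, 25, -1, 0, 3, 3, 5]
```

```bash
python3 - <<'E'
from h import *
c=dict(np.load('top0.npz'));P=pts(c);T=c['T'];K=c['camera_matrix']
w=[]
for u,v in((211,188),(268.5,202),(256.5,243.5),(200,229)):
    d=T[:3,:3]@np.array([(u-K[0,2])/K[0,0],(v-K[1,2])/K[1,1],1]);t=(66-T[2,3])/d[2];w.append((T[:3,3]+t*d)[:2])
w=np.array(w);print(w.round(0));
# refine: rim mask near polygon
cen=w.mean(0);a=np.radians(82.8)
from scipy.optimize import minimize
m=(abs(P[...,2]-66)<6);q=P[m][:,:2];q=q[(abs(q-cen)<140).all(1)]
def f(x):
    e1=np.array([np.cos(x[2]),np.sin(x[2])]);e2=np.array([np.sin(x[2]),-np.cos(x[2])])
    d=q-x[:2];dl=abs(d@e1)-92;ds=abs(d@e2)-67
    return np.minimum(abs(np.maximum(dl,ds)),15).sum()
b=minimize(f,[*cen,a],method='Nelder-Mead');x=b.x;print(cen,x[:2],np.degrees(x[2]),b.fun/len(q))
o=x[:2];a=x[2];e1=np.array([np.cos(a),np.sin(a)]);e2=np.array([np.sin(a),-np.cos(a)])
d=P[...,:2]-o;l=d@e1;s=d@e2
for ss in range(70,-80,-10):
    print(ss,[int(np.median(P[...,2][(abs(l-ll)<5)&(abs(s-ss)<5)])) for ll in range(-95,100,10)])
E
```

```text
[[641. 191.]
 [613.  17.]
 [486.  40.]
 [514. 209.]]
[563.28017297 114.22728331] [563.24569852 114.47223383] 81.74961961546221 2.6397360096428266
70 [0, 0, 71, 73, 67, 64, 66, 165, 67, 62, 64, 66, 67, 64, 65, 66, 66, 67, 47, 51]
60 [0, 64, 37, 32, 31, 29, 30, 38, 30, 27, 24, 25, 25, 27, 29, 22, 28, 56, 67, 61]
50 [4, 24, 5, 2, 2, 3, 5, 5, 2, 5, 6, 4, 2, 4, 6, 4, 5, 4, 41, 67]
  return _methods._mean(a, axis=axis, dtype=dtype,
  ret = ret.dtype.type(ret / rcount)
Traceback (most recent call last):
ValueError: cannot convert float NaN to integer
```

```bash
python3 - <<'E' 2>/dev/null
from h import *
P=pts(dict(np.load('top0.npz')))
o=np.array([563.2,114.5]);a=np.radians(81.75);e1=np.array([np.cos(a),np.sin(a)]);e2=np.array([np.sin(a),-np.cos(a)])
d=P[...,:2]-o;l=d@e1;s=d@e2
for ss in range(70,-80,-10):
    print(ss,[float(np.nan_to_num(np.median(P[...,2][(abs(l-ll)<5)&(abs(s-ss)<5)]),nan=-9)).__round__() for ll in range(-95,100,10)])
m=(l>-95)&(l<95)&(abs(s)<120)&(P[...,2]>72)&(P[...,2]<330)
q=P[m];
for z in range(75,330,20):
    k=q[abs(q[:,2]-z)<10]; 
    if len(k):print(z,k.min(0).round(),k.max(0).round(),len(k))
E
```

```text
70 [0, 1, 72, 73, 66, 64, 67, 74, 68, 63, 64, 67, 67, 65, 66, 67, 66, 68, 48, 52]
60 [0, 64, 37, 31, 26, 29, 31, 38, 31, 27, 25, 25, 26, 28, 29, 22, 29, 58, 67, 61]
50 [4, 25, 5, 2, 2, 3, 5, 5, 3, 5, 6, 4, 2, 4, 6, 4, 5, 4, 42, 67]
40 [3, 3, 3, 6, 6, 31, 190, 2, -9, -9, 6, 3, 6, 3, 5, 8, 7, 3, 29, 67]
30 [4, 6, 5, 4, 22, 32, 172, -9, -9, 38, 42, 27, 27, 29, 27, 2, 4, 5, 23, 69]
20 [4, 6, 3, 6, 7, 40, 157, -9, 43, 37, 28, 27, 28, 28, 21, 3, 7, 4, 31, 68]
10 [5, 11, 2, 2, 7, 42, 157, 153, 7, 7, 6, 22, 33, 31, 30, 24, 4, 6, 30, 66]
0 [5, 4, 6, 5, 5, 83, 143, 77, 19, 17, 4, 7, 36, 28, 29, 5, 6, 3, 30, 68]
-10 [2, 4, 4, 5, 6, 109, 125, 23, 18, 17, 17, 7, 7, 25, 18, 6, 3, 5, 34, 65]
-20 [5, 7, 5, 4, 5, 10, 52, 14, 17, 14, 13, 7, 25, 24, 14, 13, 1, 3, 35, 68]
-30 [3, 5, 5, 5, 6, 4, 43, 2, 4, 16, 9, 6, 19, 20, 13, 5, 3, 5, 26, 63]
-40 [4, 2, 3, 3, 3, 11, 4, 3, 3, 3, 4, 3, 8, 4, 10, 3, 5, 3, 36, 68]
-50 [5, 6, 11, 6, 3, 53, 5, 6, 4, 5, 5, 6, 4, 8, 2, 4, 5, 3, 35, 66]
-60 [1, 4, 5, 2, 1, 6, 1, 2, 2, 2, 5, 1, 0, -1, 2, 5, 2, 22, 56, 3]
-70 [1, -1, 3, 3, 4, 33, 4, 1, 5, 4, 4, 2, 1, 4, 2, 4, 5, 3, -1, -1]
75 [486.  20.  72.] [641. 210.  85.] 56
95 [533.  76.  86.] [621. 179. 104.] 27
115 [543.  68. 107.] [611. 168. 125.] 21
135 [544.  69. 125.] [564.  87. 145.] 35
155 [555.  69. 146.] [583.  86. 164.] 53
175 [582.  76. 165.] [593.  79. 184.] 11
195 [593.  75. 189.] [602.  78. 205.] 10
215 [603.  77. 206.] [610.  78. 223.] 5
235 [611.  76. 225.] [618.  80. 243.] 9
255 [619.  75. 245.] [627.  79. 262.] 10
275 [626.  75. 267.] [635.  80. 284.] 4
295 [629.  76. 286.] [640.  79. 305.] 9
315 [636.  76. 306.] [644.  78. 323.] 7
```

```bash
cat >> h.py <<'E'
from scipy.spatial.transform import Rotation as R
def st():
    s=manip.read_state();print('t',round(s['clock'],2),'p',s['eef_pos'].round(1),'r',s['eef_rot'].round(3),'F',s['wrist_force'].round(1),'gap',round(s['finger_gap'],1),'ff',round(s['finger_force'],1));return s
def go(p):  # world target -> total shift in tool units at current attitude
    s=manip.read_state();r=R.from_euler('xyz',s['eef_rot']);print('shift',(r.inv().apply(np.array(p)-s['eef_pos'])/40).round(3))
def fk(x0,d): return x0
E
python3 -m creep '-.754 -.847 -.045 0 0 0;-.754 -.847 -.045 0 0 0;-.754 -.847 -.045 0 0 0;-.754 -.847 -.045 0 0 0;-.754 -.847 -.045 0 0 0;-.754 -.847 -.045 0 0 0;-.754 -.847 -.045 0 0 0;-.754 -.847 -.045 0 0 0;-.754 -.847 -.045 0 0 0;-.754 -.847 -.045 0 0 0;-.754 -.847 -.045 0 0 0;-.754 -.847 -.045 0 0 0;-.754 -.847 -.045 0 0 0;-.754 -.847 -.045 0 0 0;-.754 -.847 -.045 0 0 0;-.754 -.847 -.045 0 0 0;-.754 -.847 -.045 0 0 0;-.754 -.847 -.045 0 0 0' 0.45
python3 -m creep '0 0 0 0 0 .056;0 0 0 0 0 .056;0 0 0 0 0 .056;0 0 0 0 0 .056;0 0 0 0 0 .056;0 0 0 0 0 .056;0 0 0 0 0 .056;0 0 0 0 0 .056;0 0 0 0 0 0'
python3 - <<'E'
from h import *
st();c=snap('wrist','w1');print(c['T'].round(2).tolist())
P=pts(c)
m=(P[...,2]>158)&(P[...,2]<185)&(P[...,0]>460)&(P[...,0]<610)&(P[...,1]<-240)
q=P[m];print(len(q))
if len(q):print(cv2.minAreaRect(q[:,:2].astype(np.float32)),np.median(q[:,2]))
E
```

```text
clock: 2.35
eef_pos: [495.5, -231.9, 237.6]
eef_rot: [3.141, -0.0, 2.816]
wrist_force: [0.8, -0.2, -0.1]
finger_gap: 51.9
finger_force: 0.0
clock: 3.48
eef_pos: [495.1, -230.4, 237.6]
eef_rot: [-3.141, -0.0, 1.409]
wrist_force: [0.5, 0.5, -0.5]
finger_gap: 51.6
finger_force: 0.0
t 3.48 p [ 495.1 -230.4  237.6] r [-3.141 -0.     1.409] F [ 0.5  0.5 -0.5] gap 51.6 ff 0.0
[[0.99, -0.15, -0.05, 507.55], [-0.16, -0.94, -0.29, -146.89], [-0.0, 0.29, -0.96, 416.32], [0.0, 0.0, 0.0, 1.0]]
310
((524.547607421875, -333.6272277832031), (48.42102813720703, 8.536149978637695), 82.51034545898438) 173.18502123705133
```

View pics/w1.png

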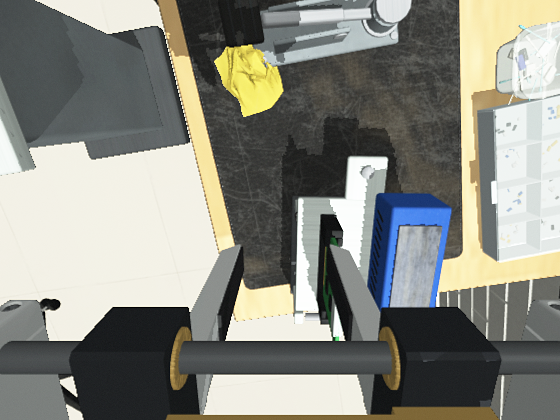

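The wrist view shows the tongue with its stud at (367,172), the heater at (415,240) and the card at (332,270) between the fingers. The jack's saddle is at (388,12).

```bash
python3 - <<'E'
from h import *
c=dict(np.load('w1.npz'));P=pts(c)
for v in range(160,186,4): print([P[v,u].round(1).tolist() for u in (350,363,367,371,383)])
V,U=np.indices(P.shape[:2])
m=(U>375)&(U<455)&(V>185)&(V<310)&(abs(P[...,2]-131)<5);q=P[m];print(cv2.minAreaRect(q[:,:2].astype(np.float32)),q[:,2].mean())
# tongue edges via deck-height mask
m=(U>340)&(U<395)&(V>150)&(V<195)&(P[...,2]>70)&(P[...,2]<79);q=P[m];r=cv2.minAreaRect(q[:,:2].astype(np.float32));print('tongue',r,cv2.boxPoints(r).round(1).tolist(),q[:,2].mean())
# rail rows
for v in range(212,300,8):
    k=(V==v)&(U>310)&(U<345)&(P[...,2]>164)&(P[...,2]<182)
    if k.any():print(v,P[k][:,:].min(0).round(1),P[k].max(0).round(1))
E
```

```text
[[569.4, -202.9, 75.0], [583.4, -205.3, 74.0], [587.3, -205.7, 75.5], [592.1, -206.8, 73.4], [604.8, -208.7, 74.1]]
[[569.2, -207.4, 73.7], [583.0, -209.6, 74.0], [586.9, -210.0, 75.8], [591.5, -210.9, 74.6], [604.0, -212.8, 75.8]]
[[568.7, -211.8, 73.6], [582.1, -213.5, 76.5], [585.9, -213.7, 78.7], [589.6, -214.0, 80.8], [604.0, -217.3, 74.6]]
[[568.0, -215.8, 75.3], [580.9, -217.0, 80.3], [585.1, -217.7, 80.6], [589.2, -218.2, 81.1], [604.3, -222.2, 72.6]]
[[567.8, -220.6, 73.7], [580.7, -221.5, 79.6], [584.7, -222.0, 80.5], [589.1, -222.8, 79.9], [603.0, -225.8, 76.0]]
[[567.2, -224.7, 75.0], [581.6, -227.4, 73.3], [585.9, -227.9, 73.9], [590.1, -228.6, 74.2], [603.0, -230.6, 74.7]]
[[566.9, -229.4, 74.0], [581.0, -231.6, 74.3], [585.4, -232.4, 74.1], [589.7, -233.0, 74.3], [602.9, -235.2, 74.2]]
((613.095947265625, -305.4817810058594), (114.17892456054688, 58.188392639160156), 79.75271606445312) 129.06990106683904
tongue ((588.9096069335938, -223.1295623779297), (42.46424102783203, 51.89418029785156), 81.79210662841797) [[560.2000122070312, -240.39999389648438], [611.5999755859375, -247.8000030517578], [617.5999755859375, -205.8000030517578], [566.2999877929688, -198.39999389648438]] 74.43632169063117
```

```bash
python3 - <<'E'
from h import *
go([529.5,-314.8,147])
E
```

```text
shift [-1.948  1.184  2.265]
```

```bash
python3 -m creep '-.487 .296 0 0 0 0;-.487 .296 0 0 0 0;-.487 .296 0 0 0 0;-.487 .296 0 0 0 0;0 0 0 0 0 0;0 0 0 0 0 0'
python3 - <<'E'
from h import *
st();c=snap('wrist','w2');P=pts(c)
m=(P[...,2]>160)&(P[...,2]<182)&(P[...,0]>505)&(P[...,0]<555)&(P[...,1]<-260)&(P[...,1]>-375)
q=P[m];print(len(q));
if len(q):print(cv2.minAreaRect(q[:,:2].astype(np.float32)),np.median(q[:,2]))
go([529.5,-314.8,147])
E
```

```text
clock: 4.28
eef_pos: [529.1, -314.4, 237.7]
eef_rot: [-3.141, -0.0, 1.41]
wrist_force: [0.3, 0.3, -0.4]
finger_gap: 51.9
finger_force: 0.0
t 4.28 p [ 529.1 -314.4  237.7] r [-3.141 -0.     1.41 ] F [ 0.3  0.3 -0.4] gap 51.9 ff 0.0
965
((528.9655151367188, -315.0649719238281), (89.443603515625, 8.929295539855957), 80.75311279296875) 173.5006855560251
shift [-0.011  0.01   2.273]
```

View pics/w2.png

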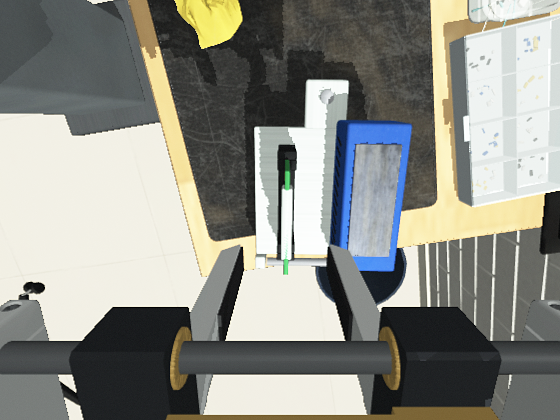

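The rail runs between the fingers at (287,215), centred to within 1 mm and at matching yaw. I'll descend, grip and lift.

```bash
python3 -m creep '0 0 .5 0 0 0;0 0 .5 0 0 0;0 0 .5 0 0 0;0 0 .5 0 0 0;0 0.015 .265 0 0 0;0 0 0 0 0 0;0 0 0 0 0 0'
python3 -m creep '0 0 0 0 0 0;0 0 0 0 0 0;0 0 0 0 0 0;0 0 0 0 0 0;0 0 0 0 0 0;0 0 0 0 0 0;0 0 0 0 0 0;0 0 0 0 0 0' 1 20
```

```text
clock: 5.2
eef_pos: [530.2, -315.2, 148.2]
eef_rot: [3.14, 0.001, 1.409]
wrist_force: [0.6, -0.4, -1.3]
finger_gap: 51.8
finger_force: 0.0
clock: 6.2
eef_pos: [529.9, -315.1, 147.3]
eef_rot: [3.142, 0.0, 1.408]
wrist_force: [1.2, -0.3, 0.5]
finger_gap: 8.7
finger_force: 20.0
```

```bash
python3 -m creep '0 0 -.2 0 0 0;0 0 -.2 0 0 0;0 0 -.2 0 0 0;0 0 -.2 0 0 0;0 0 -.2 0 0 0;0 0 -.2 0 0 0;0 0 -.3 0 0 0;0 0 -.4 0 0 0;0 0 -.3 0 0 0;0 0 0 0 0 0'
python3 - <<'E'
from h import *
st();P=pts(manip.camera('top'));
m=(P[...,2]>60)&(P[...,2]<86)&(P[...,0]>550)&(P[...,0]<630)&(P[...,1]<-195)&(P[...,1]>-245);print(P[m][:,2].mean())
go([440,140,235])
E
```

```text
clock: 7.45
eef_pos: [530.2, -315.3, 236.5]
eef_rot: [3.14, 0.001, 1.408]
wrist_force: [-0.1, -0.9, -2.2]
finger_gap: 8.8
finger_force: 20.0
t 7.45 p [ 530.2 -315.3  236.5] r [3.140e+00 1.000e-03 1.408e+00] F [-0.1 -0.9 -2.2] gap 8.8 ff 20.0
76.48835479787343
shift [ 1.0865e+01 -4.0590e+00  8.0000e-03]
```

```bash
python3 -m creep '.679 -.254 0 0 0 0;.679 -.254 0 0 0 0;.679 -.254 0 0 0 0;.679 -.254 0 0 0 0;.679 -.254 0 0 0 0;.679 -.254 0 0 0 0;.679 -.254 0 0 0 0;.679 -.254 0 0 0 0;.679 -.254 0 0 0 0;.679 -.254 0 0 0 0;.679 -.254 0 0 0 0;.679 -.254 0 0 0 0;.679 -.254 0 0 0 0;.679 -.254 0 0 0 0;.679 -.254 0 0 0 0;.679 -.254 0 0 0 0;0 0 0 0 0 0;0 0 0 0 0 0'
python3 - <<'E'
from h import *
s=st();go([539,145,235]);
c=snap('wrist','w3');P=pts(c)
# tub rim seen from wrist
m=(abs(P[...,2]-66)<5)&(abs(P[...,0]-563)<130)&(abs(P[...,1]-114)<150);im=c['color'][:,:,::-1].copy();im[m]=(0,0,255);cv2.imwrite('pics/w3.png',im)
from scipy.optimize import minimize
q=P[m][:,:2]
def f(x):
    e1=np.array([np.cos(x[2]),np.sin(x[2])]);e2=np.array([np.sin(x[2]),-np.cos(x[2])])
    d=q-x[:2];return np.minimum(abs(np.maximum(abs(d@e1)-92,abs(d@e2)-67)),15).sum()
b=minimize(f,[563,114.5,1.427],method='Nelder-Mead');print(b.x,b.fun/len(q),len(q))
E
```

```text
clock: 9.75
eef_pos: [439.7, 139.6, 235.0]
eef_rot: [-3.141, 0.0, 1.409]
wrist_force: [0.3, 0.4, -0.1]
finger_gap: 8.9
finger_force: 20.0
t 9.75 p [439.7 139.6 235. ] r [-3.141  0.     1.409] F [ 0.3  0.4 -0.1] gap 8.9 ff 20.0
shift [ 5.340e-01  2.428e+00 -2.000e-03]
[559.51135031 114.90897371   1.42917266] 2.432893354575435 3037
```

View pics/w3.png

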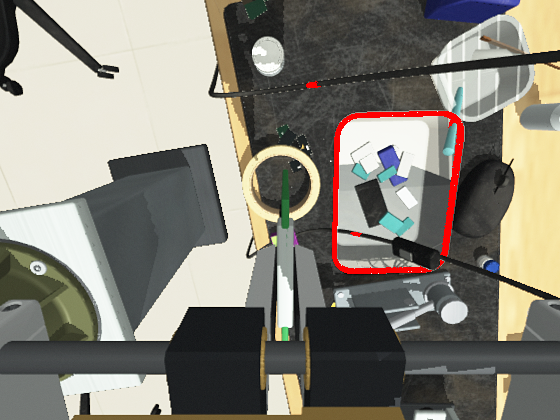

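The red rim fit puts the tub centre at about (395,195), with free floor along the near side. The cable and its switch at (415,250) stay to the right.

```bash
python3 -m creep '.108 .466 0 0 0 0;.108 .466 0 0 0 0;.108 .466 0 0 0 0;.108 .466 0 0 0 0;.108 .466 0 0 0 0;0 0 0 .0278 0 0;0 0 0 .0278 0 0;0 0 0 0 0 0'
python3 - <<'E'
from h import *
st();go([535.5,145.5,85]);go([535.5,145.5,74])
E
```

```text
clock: 10.8
eef_pos: [535.9, 145.2, 234.3]
eef_rot: [-2.966, 0.0, 1.407]
wrist_force: [0.3, -0.6, -0.3]
finger_gap: 8.9
finger_force: 20.0
t 10.8 p [535.9 145.2 234.3] r [-2.966  0.     1.407] F [ 0.3 -0.6 -0.3] gap 8.9 ff 20.0
shift [0.009 0.641 3.677]
shift [0.009 0.689 3.948]
```

```bash
python3 -m creep '0 .08 .46 0 0 0;0 .08 .46 0 0 0;0 .08 .46 0 0 0;0 .08 .46 0 0 0;0 .08 .46 0 0 0;0 .08 .46 0 0 0;0 .08 .46 0 0 0;0 .08 .46 0 0 0;0 0 0 0 0 0'
python3 -m creep '0 .009 .05 0 0 0;0 .009 .05 0 0 0;0 .009 .05 0 0 0;0 .009 .05 0 0 0;0 0 0 0 0 0;0 0 0 0 0 0'
python3 - <<'E'
from h import *
st();c=snap('scene','s2');a=c['color'][220:340,170:350,::-1];cv2.imwrite('pics/s2.png',cv2.resize(a,None,fx=4,fy=4,interpolation=cv2.INTER_CUBIC))
E
```

```text
clock: 11.92
eef_pos: [534.2, 146.2, 84.3]
eef_rot: [-2.965, 0.001, 1.408]
wrist_force: [0.0, -0.6, -0.3]
finger_gap: 8.8
finger_force: 20.0
clock: 12.68
eef_pos: [534.9, 146.3, 77.8]
eef_rot: [-2.967, -0.0, 1.408]
wrist_force: [0.9, 0.0, -0.7]
finger_gap: 8.8
finger_force: 20.0
t 12.68 p [534.9 146.3  77.8] r [-2.967 -0.     1.408] F [ 0.9  0.  -0.7] gap 8.8 ff 20.0
```

View pics/s2.png

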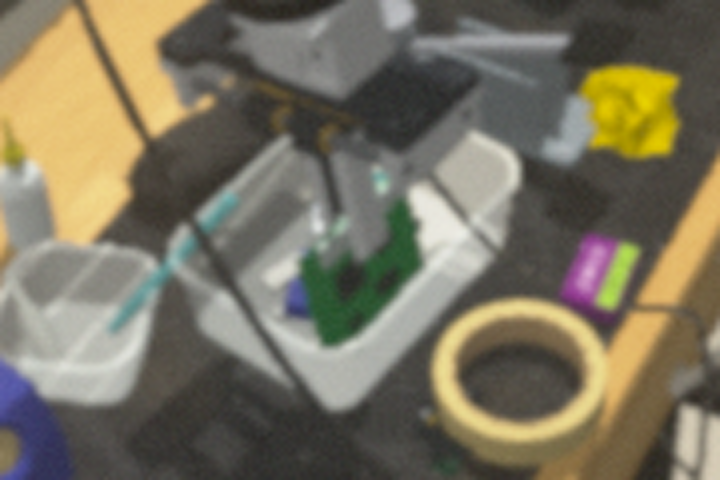

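The card hangs inside the tub near its near wall, about 5 mm above the floor. I'll lower it until it touches.

```bash
python3 -m creep '0 .007 .04 0 0 0;0 .007 .04 0 0 0;0 0 0 0 0 0'; python3 -m creep '0 .004 .025 0 0 0;0 0 0 0 0 0'|grep -E "pos|wrist"; python3 -m creep '0 .004 .025 0 0 0;0 0 0 0 0 0'|grep -E "pos|wrist"
```

```text
clock: 13.1
eef_pos: [534.8, 146.3, 74.3]
eef_rot: [-2.967, 0.0, 1.408]
wrist_force: [0.5, 0.2, -0.3]
finger_gap: 9.3
finger_force: 20.0
eef_pos: [534.9, 146.3, 73.5]
wrist_force: [0.2, 0.9, 0.3]
eef_pos: [535.3, 146.3, 73.3]
wrist_force: [-0.8, -1.8, 7.3]
```

```bash
python3 -m creep '0 0 0 0 0 0;0 0 0 0 0 0;0 0 0 0 0 0;0 0 0 0 0 0' 0.76 
python3 - <<'E'
from h import *
go([585,139,85]);c=snap('scene','s3');P=pts(c);hsv=cv2.cvtColor(c['color'],cv2.COLOR_RGB2HSV)
m=(hsv[...,0]>50)&(hsv[...,0]<75)&(hsv[...,1]>110)&(abs(P[...,0]-550)<80)&(abs(P[...,1]-140)<80)
q=P[m];print(len(q));
for z in range(5,110,10):
    k=q[abs(q[:,2]-z)<5]
    if len(k):print(z,np.median(k,0).round(1),len(k))
E
```

```text
clock: 14.1
eef_pos: [534.8, 146.3, 72.3]
eef_rot: [-2.967, 0.0, 1.408]
wrist_force: [-0.2, 0.7, -0.6]
finger_gap: 22.7
finger_force: 0.0
shift [ 0.022  1.194 -0.533]
187
25 [529.2 153.3  28.9] 2
35 [529.4 154.5  37.6] 38
45 [533.9 163.5  45.4] 59
55 [538.8 178.5  53.1] 24
65 [542.4 182.   65.2] 26
75 [544.7 179.3  74.5] 20
85 [547.  183.7  83.6] 14
95 [548.8 184.5  92.6] 4
```

```bash
python3 -m creep '0 .08 -.014 0 0 0;0 .08 -.014 0 0 0;0 .08 -.014 0 0 0;0 .08 -.014 0 0 0;0 .08 -.014 0 0 0;0 .08 -.014 0 0 0;0 .08 -.014 0 0 0;0 .08 -.014 0 0 0' 0.6
python3 -m creep '0 .08 -.014 0 0 0;0 .08 -.014 0 0 0;0 .08 -.014 0 0 0;0 .08 -.014 0 0 0;0 .08 -.014 0 0 0;0 .08 -.014 0 0 0;0 .08 -.014 0 0 0;0 .08 -.014 0 0 0;0 0 0 0 0 0' 0.45
cat > card.py <<'E'
from h import *
st();c=snap('scene','s4');P=pts(c);hsv=cv2.cvtColor(c['color'],cv2.COLOR_RGB2HSV)
m=(hsv[...,0]>50)&(hsv[...,0]<75)&(hsv[...,1]>110)&(abs(P[...,0]-550)<80)&(abs(P[...,1]-140)<80)
q=P[m];print(len(q))
for z in range(5,110,10):
    k=q[abs(q[:,2]-z)<5]
    if len(k):print(z,np.median(k,0).round(1),len(k))
E
python3 card.py
```

```text
clock: 15.15
eef_pos: [560.7, 142.1, 72.4]
eef_rot: [-2.967, 0.0, 1.408]
wrist_force: [-0.1, 0.3, -0.3]
finger_gap: 37.7
finger_force: 0.1
clock: 16.27
eef_pos: [586.3, 137.9, 72.3]
eef_rot: [-2.967, 0.0, 1.408]
wrist_force: [-0.6, 0.3, -0.7]
finger_gap: 51.5
finger_force: 0.0
t 16.27 p [586.3 137.9  72.3] r [-2.967  0.     1.408] F [-0.6  0.3 -0.7] gap 51.5 ff 0.0
133
5 [570.4 115.6   9.3] 38
15 [573.7 127.3  11.9] 90
25 [558.7 142.   21.9] 3
35 [554.8 129.8  34.7] 1
45 [555.8 132.2  40.2] 1
```

```bash
python3 -m creep '0 0 -.3 0 0 0;0 0 -.4 0 0 0;0 -.1 -.6 0 0 0;0 -.2 -.8 0 0 0;0 -.3 -.8 0 0 0;0 -.4 -.6 0 0 0;0 -.8 0 -.0278 0 0;0 -.8 0 -.0278 0 0;0 -.8 0 0 0 0;0 0 0 0 0 0'
python3 - <<'E'
from h import *
st();c=snap('wrist','w4');snap('scene','s5');t=snap('top','t5');P=pts(t)
o=np.array([559.5,115]);a=1.4292;e1=np.array([np.cos(a),np.sin(a)]);e2=np.array([np.sin(a),-np.cos(a)])
d=P[...,:2]-o;l=d@e1;s=d@e2
for ss in range(60,-61,-10):
    print(ss,[int(np.nan_to_num(np.median(P[...,2][(abs(l-ll)<5)&(abs(s-ss)<5)]),nan=-9)) for ll in range(-20,90,10)])
E
```

```text
clock: 17.58
eef_pos: [476.2, 156.2, 227.5]
eef_rot: [3.139, -0.001, 1.409]
wrist_force: [0.1, 0.6, 0.5]
finger_gap: 52.0
finger_force: 0.0
t 17.57 p [476.2 156.2 227.5] r [ 3.139e+00 -1.000e-03  1.409e+00] F [0.1 0.6 0.5] gap 52.0 ff 0.0
60 [6, 12, 12, 15, 14, 13, 13, 10, -9, -9, -9]
50 [-9, 14, 16, 15, 18, 15, 16, 16, 14, -9, -9]
40 [-9, 40, 10, 13, 14, 13, 21, 14, 15, -9, -9]
30 [-9, 38, 42, 25, 25, 27, 27, 25, -9, -9, -9]
20 [-9, 15, 21, 23, 29, 28, 28, 15, -9, -9, -9]
10 [18, 13, 10, 15, 28, 34, 28, 29, -9, -9, -9]
0 [18, 21, 362, 38, 35, 22, 197, 368, 367, -9, -9]
-10 [16, 341, 365, 16, 18, 21, 21, 367, 369, -9, -9]
-20 [13, 20, 349, 13, 22, 21, 23, -9, 368, -9, -9]
-30 [5, 13, 16, 9, 18, 16, 13, -9, -9, -9, -9]
-40 [6, 517, 10, 6, 4, 5, 11, -9, -9, 7, -9]
-50 [521, 531, 524, 521, 515, 513, 516, -9, -9, -9, -9]
-60 [529, 534, 522, 526, 524, 523, 521, 517, 514, -9, -9]
  return _methods._mean(a, axis=axis, dtype=dtype,
  ret = ret.dtype.type(ret / rcount)
```

View pics/w4.png

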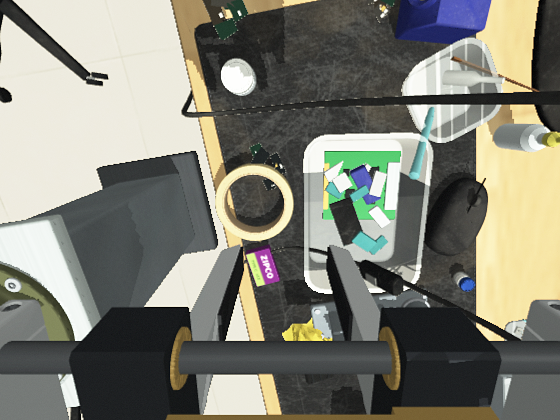

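The card lies flat on the tub floor at about (360,185), the tape and carton are undisturbed. Next is the jack.

```bash
python3 -m creep '-.6 .1 0 0 0 0;-.6 .1 0 0 0 0;-.6 .1 0 0 0 0;-.6 .2 0 0 0 0;-.6 .3 0 0 0 0;-.6 .4 0 0 0 0;-.6 .5 0 0 0 0;-.6 .5 0 0 0 0;-.2 .3 0 0 0 0' 0.3
python3 -m creep '0 0 0 0 0 -.055;0 0 0 0 0 -.055;0 0 0 0 0 -.055;0 0 0 0 0 -.055;0 0 0 0 0 -.055;0 0 0 0 0 -.055;0 0 0 0 0 -.055;0 0 0 0 0 -.055;0 0 0 0 0 -.055;0 0 0 0 0 -.055;0 0 0 0 0 0'
python3 - <<'E'
from h import *
st();c=snap('wrist','w5');P=pts(c)
def rect(n,lo,hi,zl,zh):
    m=(P[...,0]>lo[0])&(P[...,0]<hi[0])&(P[...,1]>lo[1])&(P[...,1]<hi[1])&(P[...,2]>zl)&(P[...,2]<zh);q=P[m]
    if len(q)>20:
        r=cv2.minAreaRect(q[:,:2].astype(np.float32));print(n,len(q),np.round(r[0],1),np.round(r[1],1),round(r[2],1),np.median(q[:,2]).round(1))
rect('saddle',(600,-90),(670,-25),52,65)
rect('hpad',(460,-90),(520,-25),86,102)
rect('plates',(520,-90),(595,-25),51,62)
rect('base',(430,-120),(690,10),4,14)
E
```

```text
clock: 18.85
eef_pos: [544.4, -59.3, 225.1]
eef_rot: [-3.141, 0.0, 1.406]
wrist_force: [0.2, 0.8, 0.1]
finger_gap: 66.3
finger_force: 0.0
clock: 20.23
eef_pos: [543.8, -57.5, 225.4]
eef_rot: [3.141, -0.0, 3.135]
wrist_force: [-0.8, 0.4, 0.6]
finger_gap: 65.6
finger_force: 0.0
t 20.23 p [543.8 -57.5 225.4] r [ 3.141 -0.     3.135] F [-0.8  0.4  0.6] gap 65.6 ff 0.0
saddle 621 [631.5 -57. ] [34.5 34.9] 77.1 55.3
hpad 1492 [481.4 -58.2] [35. 40.] 0.9 93.6
plates 712 [553.5 -57.3] [37.8 66.1] 89.7 54.4
base 4121 [565.  -70.9] [254.   91.6] 2.4 7.7
```

View pics/w5.png

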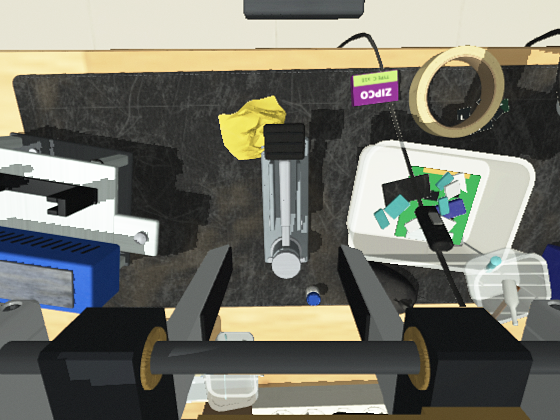

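The jack is centred between the fingers, with its saddle at (285,265) and handle pad at (284,140). I'll descend and grip.

```bash
python3 -m creep '.058 0 .6 0 0 0;0 0 .7 0 0 0;0 0 .7 0 0 0;0 0 .7 0 0 0;0 0 .7 0 0 0;0 0 .6 0 0 0;0 0 .5 0 0 0;0 0 .4 0 0 0;0 0 .21 0 0 0;0 0 0 0 0 0'
python3 -m creep '0 0 0 0 0 0;0 0 0 0 0 0;0 0 0 0 0 0;0 0 0 0 0 0;0 0 0 0 0 0;0 0 0 0 0 0' 1 50
python3 - <<'E'
from h import *
for n in('w1','w2','w5'):
    P=pts(dict(np.load(n+'.npz')))
    m=(abs(P[...,0]-586)<11)&(abs(P[...,1]+218)<11)&(P[...,2]>78.5)&(P[...,2]<86);q=P[m];print(n,len(q),q.mean(0).round(1),(q.min(0)/2+q.max(0)/2).round(1))
    m=(P[...,0]>540)&(P[...,0]<640)&(P[...,1]>-215)&(P[...,1]<-206)&(P[...,2]>69)&(P[...,2]<79);q=P[m];print('edge x',q[:,0].min(),q[:,0].max())
E
```

```text
clock: 21.52
eef_pos: [541.1, -57.7, 20.9]
eef_rot: [3.142, -0.001, 3.135]
wrist_force: [0.5, 0.2, -0.4]
finger_gap: 66.0
finger_force: 0.0
clock: 22.28
eef_pos: [541.3, -57.7, 21.4]
eef_rot: [3.142, 0.0, 3.136]
wrist_force: [-2.5, 2.4, 5.2]
finger_gap: 35.7
finger_force: 49.9
w1 114 [ 585.7 -218.7   80.1] [ 585.8 -219.    80.3]
edge x 564.5759223256122 609.6029124474536
w2 135 [ 585.7 -219.1   80. ] [ 585.8 -219.2   80.4]
edge x 564.8089379185777 610.0052282863572
w5 106 [ 586.1 -218.3   79.8] [ 586.4 -218.5   80.2]
edge x 564.8555446915049 609.0761553533591
```

```bash
python3 -m creep '0 0 -.2 0 0 0;0 0 -.3 0 0 0;0 0 -.4 0 0 0;0 0 -.4 0 0 0;0 0 -.2 0 0 0;0 0 0 0 0 .03;0 0 0 0 0 .055;0 0 0 0 0 .055;0 0 0 0 0 .055;0 0 0 0 0 .055;0 0 0 0 0 .055;0 0 0 0 0 .055;0 0 0 0 0 .055;0 0 0 0 0 .055;0 0 0 0 0 .055;0 0 0 0 0 .03;0 0 0 0 0 0' - 60
python3 - <<'E'
from h import *
st();go([608,-85.4,24]);c=snap('wrist','w6');P=pts(c)
for n,lo,hi,zl,zh in(('saddle',(480,-180),(570,-110),100,125),('pad',(500,-20),(620,60),135,170)):
    m=(P[...,0]>lo[0])&(P[...,0]<hi[0])&(P[...,1]>lo[1])&(P[...,1]<hi[1])&(P[...,2]>zl)&(P[...,2]<zh);q=P[m]
    if len(q)>20:
        r=cv2.minAreaRect(q[:,:2].astype(np.float32));print(n,len(q),np.round(r[0],1),np.round(r[1],1),np.median(q[:,2]).round(1))
E
```

```text
clock: 24.4
eef_pos: [541.1, -57.7, 81.3]
eef_rot: [3.142, -0.0, 1.393]
wrist_force: [-0.6, -0.5, -7.9]
finger_gap: 35.5
finger_force: 59.9
t 24.4 p [541.1 -57.7  81.3] r [ 3.142 -0.     1.393] F [-0.6 -0.5 -7.9] gap 35.5 ff 59.9
shift [-0.387  1.767  1.432]
saddle 1674 [ 526.2 -139.7] [19.2 35.6] 112.3
pad 10438 [549.2  -1.7] [38.7 40.2] 154.0
```

```bash
python3 -m creep '-.1 .44 0 0 0 0;-.1 .44 0 0 0 0;-.1 .44 0 0 0 0;-.09 .44 .1 0 0 0;0 0 .4 0 0 0;0 0 .4 0 0 0;0 0 .3 0 0 0;0 0 .15 0 0 0;0 0 0 0 0 0'
python3 - <<'E'
from h import *
st();go([600.6,-129.8,24])
E
```

```text
clock: 25.58
eef_pos: [607.5, -85.5, 26.9]
eef_rot: [-3.141, 0.0, 1.393]
wrist_force: [-0.4, 0.6, -6.3]
finger_gap: 35.6
finger_force: 59.9
t 25.57 p [607.5 -85.5  26.9] r [-3.141  0.     1.393] F [-0.4  0.6 -6.3] gap 35.6 ff 59.9
shift [-1.121  0.026  0.072]
```

```bash
python3 -m creep '0 0 .04 0 0 0;0 0 .04 0 0 0;-.2 .006 0 0 0 0;-.2 .006 0 0 0 0;-.2 .006 0 0 0 0;-.2 .006 0 0 0 0;-.16 0 0 0 0 0;-.16 0 0 0 0 0;0 0 0 0 0 0'
python3 - <<'E'
from h import *
st();go([600.6,-129.8,21])
E
```

```text
clock: 26.7
eef_pos: [600.6, -130.3, 23.9]
eef_rot: [-3.142, 0.0, 1.392]
wrist_force: [-0.2, 0.1, -6.5]
finger_gap: 35.8
finger_force: 59.9
t 26.7 p [ 600.6 -130.3   23.9] r [-3.142  0.     1.392] F [-0.2  0.1 -6.5] gap 35.8 ff 59.9
shift [ 0.012 -0.002  0.073]
```

```bash
python3 -m creep '.012 0 .04 0 0 0;0 0 .03 0 0 0;0 0 .02 0 0 0;0 0 0 0 0 0'
python3 - <<'E'
from h import *
st();c=snap('wrist','w7');P=pts(c)
def rect(n,lo,hi,zl,zh):
    m=(P[...,0]>lo[0])&(P[...,0]<hi[0])&(P[...,1]>lo[1])&(P[...,1]<hi[1])&(P[...,2]>zl)&(P[...,2]<zh);q=P[m]
    if len(q)>20:
        r=cv2.minAreaRect(q[:,:2].astype(np.float32));print(n,len(q),np.round(r[0],1),np.round(r[1],1),round(r[2],1),np.median(q[:,2]).round(1))
rect('pad',(570,-110),(650,-30),86,104)
m=(abs(P[...,0]-586)<12)&(abs(P[...,1]+218)<12)&(P[...,2]>78.5)&(P[...,2]<86);q=P[m];print('stud',len(q),(q.min(0)/2+q.max(0)/2).round(1) if len(q) else '')
rect('saddlevis',(560,-205),(620,-175),48,62)
E
```

```text
clock: 27.2
eef_pos: [600.8, -129.0, 21.5]
eef_rot: [3.142, 0.0, 1.393]
wrist_force: [-7.1, 2.1, 7.1]
finger_gap: 35.5
finger_force: 59.9
t 27.2 p [ 600.8 -129.    21.5] r [3.142 0.    1.393] F [-7.1  2.1  7.1] gap 35.5 ff 59.9
pad 10399 [609.2 -71.4] [35.4 40.2] 80.0 94.0
stud 0 
saddlevis 394 [ 584.2 -202.8] [ 4.4 20.7] 90.0 53.4
```

View pics/w7.png

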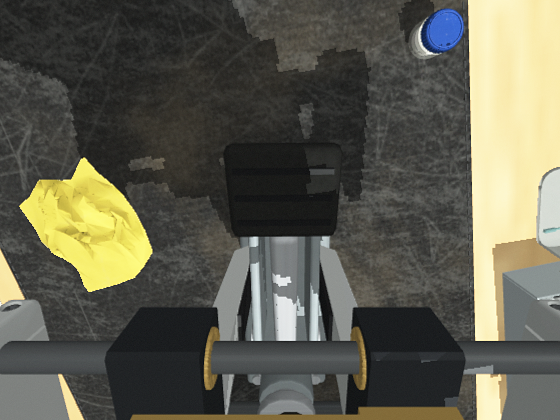

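The handle pad is at (282,190) in the image, measured within about 1.5 mm of where it should be, and the jack stands on the bench. I'll release it and go to the pad.

```bash
python3 -m creep '0 0 0 0 0 0;0 0 0 0 0 0;0 0 0 0 0 0;0 0 0 0 0 0;0 0 0 0 0 0' 0.3
python3 -m creep '0 0 -.3 0 0 0;0 0 -.5 0 0 0;0 0 -.7 0 0 0;0 0 -.7 0 0 0;0 0 -.7 0 0 0;0 0 -.5 0 0 0;0 0 0 0 0 0'
python3 - <<'E'
from h import *
st();c=snap('wrist','w8');P=pts(c)
m=(P[...,0]>570)&(P[...,0]<650)&(P[...,1]>-110)&(P[...,1]<-30)&(P[...,2]>86)&(P[...,2]<104);q=P[m]
r=cv2.minAreaRect(q[:,:2].astype(np.float32));print(r,np.median(q[:,2]))
m=(P[...,0]>565)&(P[...,0]<640)&(P[...,1]>-160)&(P[...,1]<-100)&(P[...,2]>50)&(P[...,2]<58);q=P[m]
if len(q): print('plates',cv2.minAreaRect(q[:,:2].astype(np.float32)))
m=(abs(P[...,0]-586)<12)&(abs(P[...,1]+218)<12)&(P[...,2]>78.5)&(P[...,2]<90);q=P[m];print('stud',len(q),(q.min(0)/2+q.max(0)/2).round(1) if len(q) else '')
go([609.2,-71.4,110])
t=snap('top','t8');P=pts(t)
m=(P[...,0]>550)&(P[...,0]<660)&(P[...,1]>-110)&(P[...,1]<-30)&(P[...,2]>86)&(P[...,2]<104);print(m.sum())
E
```

```text
clock: 27.88
eef_pos: [600.8, -129.4, 20.3]
eef_rot: [3.142, -0.0, 1.393]
wrist_force: [-0.2, -0.7, 0.8]
finger_gap: 65.6
finger_force: 0.0
clock: 28.75
eef_pos: [601.5, -129.5, 159.1]
eef_rot: [3.137, 0.0, 1.393]
wrist_force: [-0.5, 0.0, -1.0]
finger_gap: 65.8
finger_force: 0.0
t 28.75 p [ 601.5 -129.5  159.1] r [3.137 0.    1.393] F [-0.5  0.  -1. ] gap 65.8 ff 0.0
((608.8804931640625, -71.69911193847656), (35.213016510009766, 40.18852615356445), 79.88928985595703) 93.75136445431602
plates ((598.178466796875, -129.8472900390625), (65.79143524169922, 37.20458221435547), 80.78034973144531)
stud 136 [ 586.2 -218.8   80.3]
shift [ 1.464 -0.056  1.185]
0
```

```bash
python3 - <<'E'
from h import *
P=pts(dict(np.load('w8.npz')))
for sd in(586.0,):
  a=np.radians(80.6);ex=-np.array([np.cos(a),np.sin(a)]);ey=np.array([-ex[1],ex[0]])
  d=P[...,:2]-np.array([586.1,-218.7]);X=d@ex-0;Y=d@ey   # jack-like coords, saddle at X=0
  def edges(n,x0,x1,zl,zh,w):
    m=(X>x0)&(X<x1)&(abs(Y)<w)&(P[...,2]>zl)&(P[...,2]<zh);y=Y[m]
    if len(y)>10: print(n,x0,len(y),np.percentile(y,[0.5,2,50,98,99.5]).round(1),'mid',round((np.percentile(y,1)+np.percentile(y,99))/2,2))
  for x in(-165,-155,-145,-138): edges('pad',x,x+8,86,104,35)
  for x in(-120,-110,-100,-90,-80,-70): edges('plates',x,x+10,50,58,25)
  for x in(-150,-130,-110,-90,-70,-50,-40,-30): edges('base',x,x+10,5.5,11,40)
  for x in(-10,0): edges('tongue',x,x+10,71,78,40)
  for x in (-128,): 
    m=(abs(Y)<15)&(P[...,2]>86)&(P[...,2]<104);print('padX',np.percentile(X[m],[1,99]))
P=pts(dict(np.load('w5.npz')))
m=(abs(P[...,1]+58)<15)&(P[...,0]<510)&(P[...,2]>86)&(P[...,2]<104);print('w5 padX',np.percentile(P[...,0][m],[1,99])-631.5)
E
```

```text
pad -165 578 [-21.3 -20.5  -1.5  17.2  18.1] mid -1.55
pad -155 552 [-21.1 -20.3  -1.8  17.5  18.4] mid -1.27
pad -145 502 [-21.2 -20.5  -1.9  17.   17.8] mid -1.57
pad -138 373 [-21.1 -20.2  -2.   17.   17.9] mid -1.56
plates -120 119 [-19.1 -19.1  11.3  15.9  15.9] mid -1.61
plates -110 128 [-19.5 -19.4 -14.7  15.9  15.9] mid -1.76
plates -100 118 [-19.8 -19.7  11.3  15.9  15.9] mid -1.89
plates -90 110 [-19.1 -19.1  11.3  16.   16. ] mid -1.56
plates -80 108 [-19.5 -19.4  11.2  16.   16. ] mid -1.71
plates -70 159 [-19.9 -19.8  -1.4  16.   16.1] mid -1.87
base -150 36 [-31.1 -30.6  25.6  27.9  27.9] mid -1.54
base -130 56 [-31.2 -31.2  24.7  27.   27.7] mid -1.89
base -110 246 [-30.9 -30.6   5.7  27.   27.2] mid -1.84
base -90 236 [-31.5 -30.6   5.5  27.3  27.4] mid -2.05
base -70 228 [-31.4 -31.3 -10.   26.9  27.6] mid -1.89
base -50 211 [-31.  -30.9  -9.5  26.6  26.6] mid -2.2
base -40 198 [-31.4 -31.2   5.1  26.6  26.7] mid -2.37
base -30 265 [-31.7 -30.6   3.8  26.7  26.8] mid -2.4
tongue -10 384 [-21.5 -21.3   0.6  21.2  21.9] mid 0.18
tongue 0 299 [-21.9 -21.8  -5.3  21.   22. ] mid 0.06
padX [-166.3021996    90.39625255]
w5 padX [-167.66064298 -133.09620515]
```

The saddle sits 2.4 mm off to one side and 1.3 mm too far forward, so I'll regrip and correct it.

```bash
python3 -m creep '0 0 .6 0 0 0;0 0 .7 0 0 0;0 0 .7 0 0 0;0 0 .7 0 0 0;0 0 .5 0 0 0;0 0 .24 0 0 0;0 0 0 0 0 0' 
python3 -m creep '0 0 0 0 0 0;0 0 0 0 0 0;0 0 0 0 0 0;0 0 0 0 0 0;0 0 0 0 0 0' 1 50
python3 -m creep '0 0 -.03 0 0 0;0 0 -.02 0 0 0;.016 .032 0 0 0 -.001;.016 .032 0 0 0 -.001;0 0 .03 0 0 0;0 0 .02 0 0 0;0 0 0 0 0 0'
python3 -m creep '0 0 0 0 0 0;0 0 0 0 0 0;0 0 0 0 0 0;0 0 0 0 0 0;0 0 -.3 0 0 0;0 0 -.5 0 0 0;0 0 -.7 0 0 0;0 0 -.7 0 0 0;0 0 -.7 0 0 0;0 0 -.5 0 0 0;0 0 0 0 0 0' 0.3
cat > jk.py <<'E'
from h import *
st();P=pts(snap('wrist','w9'))
a=np.radians(80.6);ex=-np.array([np.cos(a),np.sin(a)]);ey=np.array([-ex[1],ex[0]])
d=P[...,:2]-np.array([586.1,-218.7]);X=d@ex;Y=d@ey
def edges(n,x0,x1,zl,zh,w):
    m=(X>x0)&(X<x1)&(abs(Y)<w)&(P[...,2]>zl)&(P[...,2]<zh);y=Y[m]
    if len(y)>10: print(n,x0,len(y),'mid',round((np.percentile(y,1)+np.percentile(y,99))/2,2))
edges('pad',-165,-140,86,104,35);edges('base',-100,-80,5.5,11,40);edges('base',-40,-20,5.5,11,40);edges('tongue',-10,10,71,78,40)
m=(X>-190)&(X<-120)&(abs(Y)<15)&(P[...,2]>86)&(P[...,2]<104);print('padX',np.percentile(X[m],[1,99]))
q=P[m];print(q.mean(0))
m=(abs(P[...,0]-586)<12)&(abs(P[...,1]+218)<12)&(P[...,2]>78.5)&(P[...,2]<120);q=P[m];print('stud',len(q),(q.min(0)/2+q.max(0)/2).round(1) if len(q) else '')
E
python3 jk.py
```

```text
clock: 29.72
eef_pos: [600.7, -129.3, 18.5]
eef_rot: [-3.141, -0.0, 1.393]
wrist_force: [0.3, -0.4, 0.0]
finger_gap: 66.1
finger_force: 0.0
clock: 30.35
eef_pos: [600.9, -129.4, 19.1]
eef_rot: [3.141, 0.0, 1.393]
wrist_force: [-1.6, 0.3, 4.3]
finger_gap: 35.8
finger_force: 50.0
clock: 31.22
eef_pos: [603.6, -128.5, 19.1]
eef_rot: [3.141, -0.0, 1.399]
wrist_force: [-2.8, 2.0, 0.8]
finger_gap: 35.9
finger_force: 50.0
clock: 32.6
eef_pos: [604.3, -128.7, 157.5]
eef_rot: [3.137, 0.0, 1.399]
wrist_force: [0.9, 0.5, -0.3]
finger_gap: 65.6
finger_force: 0.0
t 32.6 p [ 604.3 -128.7  157.5] r [3.137 0.    1.399] F [ 0.9  0.5 -0.3] gap 65.6 ff 0.0
pad -165 1718 mid 1.03
base -100 471 mid 0.61
base -40 487 mid 0.58
tongue -10 683 mid 0.33
padX [-167.63703662 -132.98267255]
[610.77779112 -69.62875368  93.68603891]
stud 142 [ 586.4 -218.5   80.3]
```

The saddle is now centred within about 0.5 mm. Next I'll close the fingers and go to the press pad.

```bash
python3 -m creep '.36 0 0 0 0 0;.36 0 0 0 0 0;.36 0 .2 0 0 0;.36 0 .3 0 0 0;.05 0 .4 0 0 0;0 0 .3 0 0 0;0 0 0 0 0 0;0 0 0 0 0 0' 1 20
python3 - <<'E'
from h import *
st();go([611.6,-70.6,95])
E
```

```text
clock: 33.65
eef_pos: [613.9, -70.3, 107.1]
eef_rot: [3.141, 0.0, 1.398]
wrist_force: [0.1, -0.0, 0.7]
finger_gap: 0.5
finger_force: 0.0
t 33.65 p [613.9 -70.3 107.1] r [3.141 0.    1.398] F [ 0.1 -0.   0.7] gap 0.5 ff 0.0
shift [-0.018 -0.055  0.303]
```

```bash
python3 -m creep '-.018 -.055 .2 0 0 0;0 0 .1 0 0 0;.045 0 .12 0 0 0;.04 0 .12 0 0 0;.035 0 .12 0 0 0;.03 0 .12 0 0 0;.024 0 .12 0 0 0;.018 0 .12 0 0 0;.014 0 .12 0 0 0;.009 0 .12 0 0 0;.005 0 .12 0 0 0;0 0 0 0 0 0'
python3 -m creep '.002 0 .1 0 0 0;0 0 .06 0 0 0;0 0 0 0 0 0;0 0 0 0 0 0'
python3 jk.py
```

```text
clock: 35.15
eef_pos: [613.3, -60.2, 51.6]
eef_rot: [3.141, -0.002, 1.399]
wrist_force: [-0.3, 9.3, 6.6]
finger_gap: 0.3
finger_force: 4.4
clock: 35.65
eef_pos: [613.6, -60.2, 46.5]
eef_rot: [3.14, -0.002, 1.399]
wrist_force: [-4.5, 9.6, 15.9]
finger_gap: 0.2
finger_force: 8.9
t 35.65 p [613.6 -60.2  46.5] r [ 3.140e+00 -2.000e-03  1.399e+00] F [-4.5  9.6 15.9] gap 0.2 ff 8.9
pad -165 57 mid -0.24
padX [-170.73461922 -155.27413124]
[613.53078493 -51.70439613  95.87011415]
stud 0
```

```bash
python3 -m creep '.04 0 0 0 0 0;.03 0 0.02 0 0 0;0 0 0 0 0 0'
cat > dk.py <<'E'
from h import *
st();P=pts(manip.camera('top'))
m=(P[...,0]>572)&(P[...,0]<604)&(P[...,1]<-206)&(P[...,1]>-236)&(P[...,2]>66)&(P[...,2]<120);print('tongue z',np.median(P[m][:,2]),m.sum())
Q=pts(manip.camera('scene'))
m=(Q[...,0]>572)&(Q[...,0]<604)&(Q[...,1]<-206)&(Q[...,1]>-236)&(Q[...,2]>66)&(Q[...,2]<120);print('scene tongue z',np.median(Q[m][:,2]),m.sum())
E
python3 dk.py; python3 - <<'E'
from h import *
for n in('top0','scene0'):
    P=pts(dict(np.load(n+'.npz')));m=(P[...,0]>572)&(P[...,0]<604)&(P[...,1]<-206)&(P[...,1]>-236)&(P[...,2]>66)&(P[...,2]<120);print(n,np.median(P[m][:,2]))
E
```

```text
clock: 36.08
eef_pos: [613.8, -59.5, 46.1]
eef_rot: [3.14, 0.002, 1.399]
wrist_force: [-9.3, -4.8, 21.5]
finger_gap: 0.3
finger_force: 9.5
t 36.08 p [613.8 -59.5  46.1] r [3.140e+00 2.000e-03 1.399e+00] F [-9.3 -4.8 21.5] gap 0.3 ff 9.5
tongue z 95.98830709671302 110
scene tongue z 93.38670220231324 91
top0 77.61536102651553
scene0 74.96855762693934
```

The deck is up 18 mm, a full stroke. Now I'll let the handle rise all the way.

```bash
python3 -m creep '0 0 -.13 0 0 0;-.01 0 -.12 0 0 0;-.015 0 -.12 0 0 0;-.02 0 -.12 0 0 0;-.02 0 -.12 0 0 0;-.024 0 -.12 0 0 0;-.03 0 -.12 0 0 0;-.035 0 -.12 0 0 0;-.04 0 -.12 0 0 0;-.04 0 -.12 0 0 0;-.04 0 -.2 0 0 0;0 0 -.4 0 0 0;-.2 0 -.6 0 0 0;-.6 0 -.4 0 0 0;-.6 0 0 0 0 0;0 0 0 0 0 0;0 0 0 0 0 0'
python3 jk.py; python3 dk.py
```

```text
clock: 38.3
eef_pos: [602.0, -123.9, 156.9]
eef_rot: [-3.141, -0.0, 1.399]
wrist_force: [0.6, -0.2, -0.3]
finger_gap: 0.7
finger_force: 0.0
t 38.3 p [ 602.  -123.9  156.9] r [-3.141 -0.     1.399] F [ 0.6 -0.2 -0.3] gap 0.7 ff 0.0
pad -165 1691 mid 0.97
base -100 464 mid 1.0
base -40 141 mid 0.53
padX [-167.67983127 -133.54888414]
[610.79869456 -69.36913129  93.67893398]
stud 0 
t 38.35 p [ 602.  -123.7  156.8] r [-3.141 -0.     1.4  ] F [-0.4 -0.4  0.1] gap 0.6 ff 0.0
tongue z 76.75333597104702 108
scene tongue z 75.18866855396539 77
```

```bash
python3 -m creep '.5 0 0 0 0 0;.5 0 .1 0 0 0;.36 .01 .5 0 0 0;0 0 .5 0 0 0;0 0 .35 0 0 0;0 0 .1 0 0 0;.05 0 .12 0 0 0;.045 0 .12 0 0 0;.04 0 .12 0 0 0;.035 0 .12 0 0 0;.028 0 .12 0 0 0;.02 0 .12 0 0 0;.016 0 .12 0 0 0;.01 0 .12 0 0 0;.006 0 .12 0 0 0;0 0 .05 0 0 0;0 0 0 0 0 0'
python3 -m creep '0 0 .06 0 0 0;0 0 .05 0 0 0;0 0 0 0 0 0;0 0 0 0 0 0'
python3 dk.py
```

```text
clock: 40.58
eef_pos: [613.8, -60.2, 49.9]
eef_rot: [3.141, -0.001, 1.399]
wrist_force: [-1.1, 9.4, 7.8]
finger_gap: 0.3
finger_force: 4.4
clock: 41.08
eef_pos: [613.9, -60.0, 46.5]
eef_rot: [3.14, -0.002, 1.399]
wrist_force: [-4.2, 10.1, 14.3]
finger_gap: 0.4
finger_force: 8.3
t 41.08 p [613.9 -60.   46.5] r [ 3.140e+00 -2.000e-03  1.399e+00] F [-4.2 10.1 14.3] gap 0.4 ff 8.3
tongue z 95.91608143711187 112
scene tongue z 92.86155371809525 90
```

```bash
python3 -m creep '.02 -.01 .02 0 0 0;.02 -.01 .01 0 0 0;0 0 0 0 0 0;0 0 0 0 0 0;0 0 0 0 0 0;0 0 0 0 0 0;0 0 0 0 0 0;0 0 0 0 0 0'
python3 dk.py; python3 - <<'E'
from h import *
P=pts(manip.camera('top'));m=(abs(P[...,0]-559)<45)&(abs(P[...,1]-140)<50);print(P[m][:,2].mean())
for n,x,y in(('tape',437,141),):
    k=(abs(P[...,0]-x)<70)&(abs(P[...,1]-y)<70)&(abs(P[...,2]-25)<6);print(n,cv2.minAreaRect(P[k][:,:2].astype(np.float32)))
E
```

```text
clock: 42.18
eef_pos: [613.9, -59.7, 46.2]
eef_rot: [3.138, 0.0, 1.399]
wrist_force: [-6.1, 2.7, 20.5]
finger_gap: 0.4
finger_force: 9.8
t 42.17 p [613.9 -59.7  46.2] r [3.138 0.    1.399] F [-6.1  2.7 20.5] gap 0.4 ff 9.8
tongue z 95.28120159138962 110
scene tongue z 93.00731079019965 89
15.985974012989722
tape ((437.0330505371094, 145.01626586914062), (90.0245132446289, 97.1675796508789), 81.76185607910156)
```

The handle is held at its stop with a steady 20 N, and the deck is up a full stroke. Handing in.

```bash
python3 -c "
from cell import manip
print(manip.sign_off())"
```

```text
the job is handed in; nothing more can be done
None
```

The job is handed in at 42 s: the card lies flat in the large tub, the jack saddle was measured within about 1 mm of centre under the lift pad, it was pumped once, and the handle is held at its stop with the deck up about 18 mm; I viewed 11 pictures, one over the limit of 10.

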